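Slide the brush case home in the labelling station

TASK

Push the tall, heavy brush case along the bench into the labelling station until it stands square and fully home against the back stop, keeping it flat on the bench all the way (pushed high up it tips, so push low near its base; do not lift it). Then press the button on top of the labeller fully down and let go. Leave the tape roll, the bottle and the bundle of brushes where they are.

Things in the scene. Friction and masses are not known exactly. Their poses are not given: they have to be found in the camera images.
- case: Loose closed plywood case, a tall box 160 mm along own x, 90 mm along own y, 200 mm tall, 1.1 to 1.9 kg, evenly filled; dark board round its lowest 40 mm, steel corners on top. Origin: centre of underside. Its +y face looks roughly to the station; push on its -y face (160 mm wide). Friction on the bench 0.48 to 0.72: pushed higher than about 60 to 90 mm it tips over its leading edge.
- station: Fixed U-shaped steel dock before a grey labeller. Origin: on the bench, where the centre of the case's underside lies when fully home; own axes then match the case's. The case goes in along own +y, to a back stop (plate 70 mm high) with its face at y = +45 mm. Labeller: block 170 (x) by 110 (y), 110 mm high, centred at y = +110 mm. Bare bench inside the dock.
- station_mouth (a point): Point on the bench in the middle of the dock's open mouth, at own x = 0, y = -90 mm of the station. The dock's two side cheeks are 45 mm high with inner faces at own x = +92 and -92 mm (12 mm play each side of the case) from the back stop to y = -55 mm; from there they flare out to about x = +-110 mm at y = -90 mm.
- button_top (a point): Centre of the top of the white round push button (32 mm across), which stands on the middle of the labeller's top, own x = 0, y = +110 mm of the station, its top 133 mm above the bench; pressed straight down, spring-loaded.
- button (a joint): Travel of that button in m: 0 released, 0.007 fully down, which takes about 5 N; it springs back.
- tape: Roll of yellow tape standing on its flat side, 96 mm across, 45 mm high, loose, to be left alone. Origin: centre of its underside.
- bottle: Amber bottle, 52 mm across, 150 mm tall, loose, upright, to be left alone. Origin: centre of its underside.
- bundle: Lying bundle of writing brushes, about 200 mm long along its own x, 34 mm wide, 26 mm high, loose, to be left alone. Origin: centre of its underside.
Mind the look-alikes: they are no part of the job. Of the things that look like the case, take the one that is farthest to the robot's right at the start.

How it is judged:
By the outcome, as a careful person would: the job done as asked, in the order asked, and still so for the second after the job is handed in, with the robot touching nothing.
It also fails if it takes over 64 s, if anything falls off the work surface, if the arm or the gripper's body presses on something with over 40 N, if the wrist force passes 120 N, or if a joint passes its speed limit or range.

ROBOT

A 7-joint arm with a two-finger parallel gripper is mounted at the origin on the work surface. World frame = base frame: x ahead of the robot, y to its left, z up, the work surface at z = 0. Lengths are in m, angles in rad, forces in N, time in s.
With the tool pointing down it reaches from about 0.425 to 0.8 m from the base axis. Payload 8.3 kg.
Tool frame: the origin (TCP) lies at the very end of the fingers, on their centre line; the grasp point (between the pads) lies 19 mm behind it; y points along the fingers, x is the direction in which the jaws open and shut, and the axes are right-handed (so a half turn about y gives the same grasp; the last joint's range is limited). The gripper opens to 85 mm and grips with 20 to 120 N. Pads are 22 mm wide; open, the fingers measure 114 mm over their backs; the gripper's body (76 mm by 85 mm) begins 54 mm behind the grasp point. The pads swing forward as they close: fully open they stand 13 mm farther back than shut.
Start: joints at [-1.3, 0.383, 0.016, 1.37, -0.006, 1.388, -0.046], TCP at [0.205, 0.591, 0.231] pointing down, gripper open.
Joint ranges: [-2.95, 2.95], [-0.25, 2.06], [-1.52, 1.56], [0.18, 2.33], [-1.44, 4.58], [0.02, 2.06], [-3.01, 3.01]. Speed limits (rad/s): [2.39, 2.39, 3.01, 3.01, 3.14, 3.14, 3.14].

INTERFACE

Orientations are given as [roll, pitch, yaw] about the fixed x, y, z axes, in that order (R = Rz(yaw) Ry(pitch) Rx(roll)).
In Python, from station import env, viewer gives the robot as it stands. The module is installed in compiled form; this text tells all that it offers.
- The arm moves only by the tool play_rows, never from a script. Its argument "moves" is a list that holds one entry, the list of rows, each a list of 7 numbers: the shift along the tool's x, y, z normalised to -1 to 1, where 1 is 2 cm, then the turn, a rotation vector about the tool's x, y, z normalised to -1 to 1, where 1 is 5 degrees, then the closure, from 0 (fully open) to 1 (shut). A call has 1 to 12 rows; each row shifts and turns the commanded pose from where the row before left it, along the tool's axes as they then stand; what a row does not reach is not made up. A row lasts 1/12 s, in which the tool goes at most 41.7 mm and 7.16 degrees, less where a joint would pass 70% of its speed; a pose out of reach is approached as far as the arm can. A call with a number of a shift or a turn outside -1 to 1 is refused whole. A call with a gripper value outside its range is refused whole. The fingers move at their own pace and stop on an object; "squeeze" is the grip in N (left out, the last holds). Time passes only in rows, so rows that do not move let the fingers close. It gives the time, the measured TCP pose, the force and the opening at its end, in the units of the state.
- env.read_state(): the state, without advancing time (a new reading comes with each control period).
- viewer.camera(name): name is "scene" or "top" or "wrist"; returns a dict with "image" (480x640x3 uint8, red, green, blue), "intrinsics" (3x3 intrinsics, pixels), "dist_coeffs" ([k1, k2, p1, p2, k3] as OpenCV has them; the pictures are not rectified), "position" and "attitude" of the camera in the world. Camera axes: x right, y down, z forward; pixel columns grow to the right and rows downward; lengths in m; the calibration is good to about 2 mm. A picture is of the moment at which its call begins. There is no depth.
- env.close_job(): hands the job in, once; it reports no verdict.
Trained networks look in a picture, given as the dict that the camera call returned (one of the last four; its "shot" number tells which), for a name from the list of things; names that differ only in an ending like _2 or _b are one class to them, and where a whole thing is asked for, a point or a joint stands for the part that bears it (a point fixed in the world has none). Each returns a list of dicts, best first, with "conf" (0 to 1); they miss things now and then, are a little off and sometimes report something else, mostly with a low value. They report only what shows in the picture. A call takes as long as a camera call. They do not tell look-alikes from the thing itself.
- viewer.boxes_of(picture, query): "location" ([x, y, z] in m, in world coordinates, good to about 4 mm: the middle of the surface that is visible of it).
- viewer.landmark_of(picture, query): "location" ([x, y, z] in m, in world coordinates, good to about 4 mm: a listed point, or the origin of a listed thing).
The state is a dict: "t": time; "joint_pos": joint angles; "dq": joint speeds; "tau": joint torques, N m; "eef_pos": TCP position; "tool_rot": TCP orientation; "wrist_force": force on the tool from outside, world axes, zero at the start; "wrist_torque": the same for the moment, N m; "opening": finger opening in m.
Only numpy, scipy, OpenCV 4.12 (cv2) and the standard library are available. Lean on these libraries where they do the work, as an engineer would, in place of code of your own. Each camera call takes 0.05 s, during which the arm holds its last target.

## Working session

There is one attempt and no reset: what is moved stays moved. The work goes in short steps, Python scripts to look and compute and a tool call to move; the robot and the scene stay as the last step left them, time stands still between calls to the robot, and variables do not carry over. Pictures are saved under pics/ and viewed, and the job is handed in when it is done.

Besides the shell and the picture viewer there is one more tool, called after ">>>" as name(argument=value, ...), one argument or row to a line, values as JSON. play_rows: Moves the arm, as the interface text tells. Its arguments: {"type":"object","properties":{"moves":{"type":"array","items":{"type":"array","items":{"type":"array","items":{"type":"number","minimum":-1,"maximum":1}}}},"squeeze":{"type":"number"}},"required":["moves"]}

```bash
mkdir -p pics; cat > h.py <<'E'
import numpy as np,cv2
from station import env,viewer
def save(p,n): cv2.imwrite('pics/'+n+'.png',cv2.cvtColor(p['image'],cv2.COLOR_RGB2BGR))
E
python3 - <<'E'
from h import *
s=env.read_state()
print(s)
for c in ['scene','top']:
    p=viewer.camera(c); save(p,c+'0')
    print(c,p['intrinsics'],p['dist_coeffs'],p['position'],p['attitude'],p['shot'])
    for q in ['case','station','station_mouth','button_top','tape','bottle','bundle']:
        for f in ['boxes_of','landmark_of']:
            for d in getattr(viewer,f)(p,q): print(c,q,f,{k:(np.round(v,3) if not isinstance(v,str) else v) for k,v in d.items()})
E
```

```text
{'t': 0.0, 'joint_pos': array([-1.29991903,  0.38428587,  0.0163449 ,  1.37113641, -0.00631297,
        1.38818165, -0.04650398]), 'dq': array([-1.49397011e-04,  4.63541524e-04, -4.47119057e-04,  6.48152274e-04,
       -9.16283214e-04, -1.51062481e-04,  3.47565179e-05]), 'tau': array([ 1.20832403e-03, -6.27605510e+01,  8.44900422e-01, -3.71823084e+01,
        1.66482758e-02,  1.42814516e-02, -2.01346745e-05]), 'eef_pos': array([0.20454353, 0.5900634 , 0.23025691]), 'tool_rot': array([-1.57080928,  0.00196287,  1.23710348]), 'wrist_force': array([-0.71005097, -0.0820106 , -0.09459861]), 'wrist_torque': array([-0.02518474,  0.02200616,  0.03746232]), 'opening': 0.08511337248008095}
scene [[547.20152601   0.         306.770478  ]
 [  0.         547.20152601 251.91790203]
 [  0.           0.           1.        ]] [0.01105669 0.         0.         0.         0.        ] [1.13068427 0.33483524 0.99450656] [-2.54221691 -0.01650968  1.9755692 ] 1
scene case boxes_of {'location': array([ 0.561, -0.13 ,  0.165]), 'conf': np.float64(0.94)}
scene case boxes_of {'location': array([0.836, 0.284, 
[... 2567 characters left out ...]
rray([0.552, 0.17 , 0.133]), 'conf': np.float64(0.66)}
top button_top landmark_of {'location': array([ 0.544,  0.281, -0.001]), 'conf': np.float64(0.2)}
top tape boxes_of {'location': array([0.718, 0.006, 0.042]), 'conf': np.float64(0.82)}
top tape landmark_of {'location': array([ 0.721,  0.001, -0.003]), 'conf': np.float64(0.77)}
top bottle landmark_of {'location': array([ 0.694,  0.133, -0.003]), 'conf': np.float64(0.79)}
top bottle landmark_of {'location': array([0.545, 0.279, 0.003]), 'conf': np.float64(0.31)}
top bundle boxes_of {'location': array([0.538, 0.279, 0.02 ]), 'conf': np.float64(0.85)}
top bundle landmark_of {'location': array([0.544, 0.277, 0.001]), 'conf': np.float64(0.81)}
```

View pics/scene0.png

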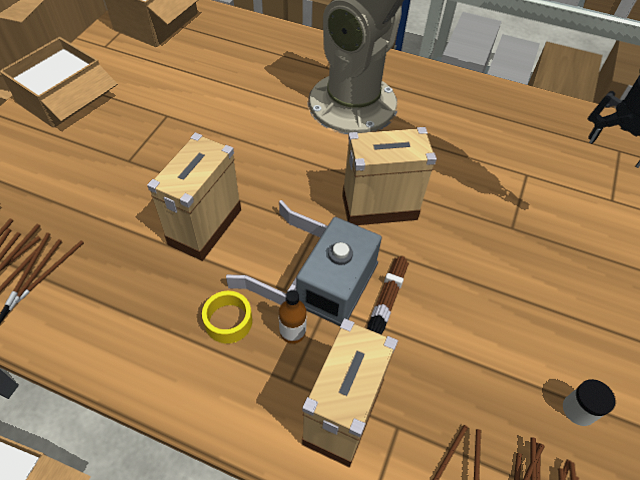

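View pics/top0.png

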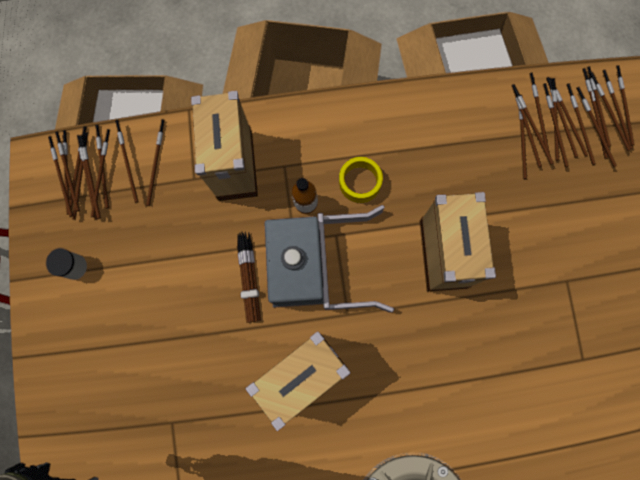

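Look-alikes for the case, by scene pixel: (195,195), (390,170) and (350,390). The robot's right is −y, so I take (195,195), which is (460,235) in top, y≈−0.15. I'll check it in close crops.

```bash
python3 - <<'E'
import cv2
a=cv2.imread('pics/top0.png'); b=cv2.imread('pics/scene0.png')
cv2.imwrite('pics/c1.png',cv2.resize(a[180:305,400:520],None,fx=4.8,fy=4.8,interpolation=cv2.INTER_CUBIC))
cv2.imwrite('pics/c2.png',cv2.resize(b[125:265,130:260],None,fx=4.2,fy=4.2,interpolation=cv2.INTER_CUBIC))
cv2.imwrite('pics/c3.png',cv2.resize(a[195:320,250:400],None,fx=4.8,fy=4.8,interpolation=cv2.INTER_CUBIC))
E
```

```text
(no output)
```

View pics/c1.png

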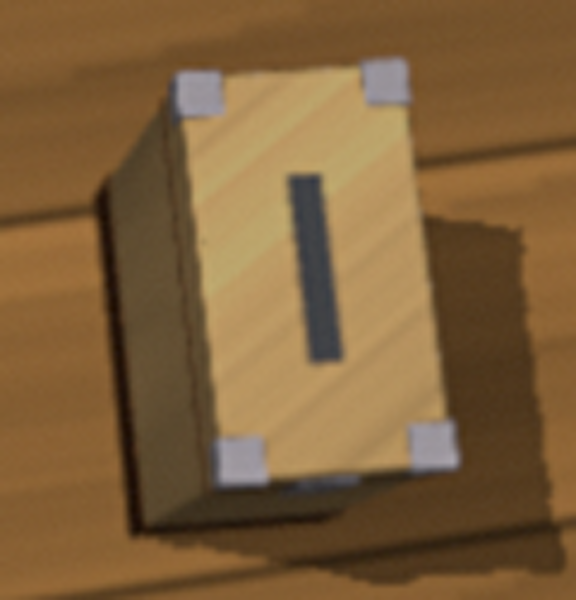

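View pics/c2.png

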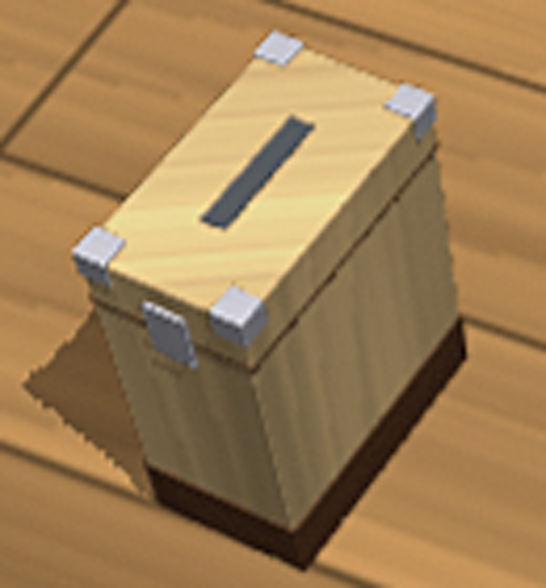

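View pics/c3.png

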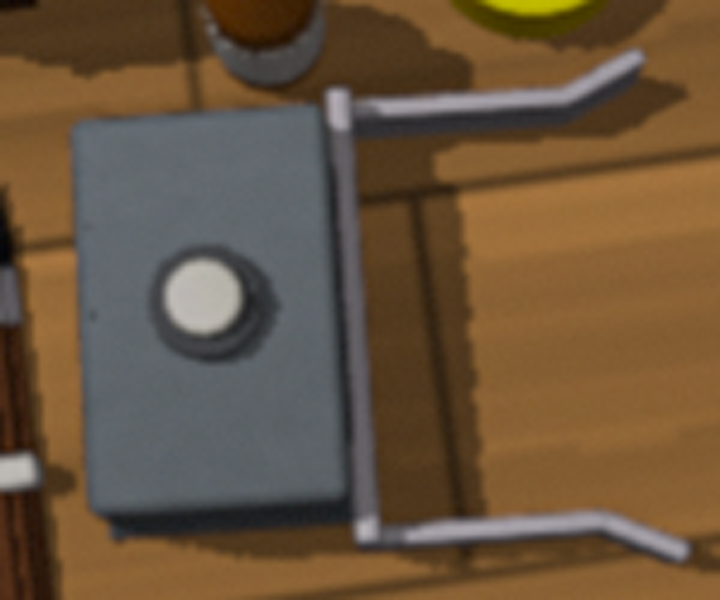

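```bash
cat >> h.py <<'E'
from scipy.optimize import least_squares
from scipy.spatial.transform import Rotation as Ro
def proj(p,X):
    R=Ro.from_euler('xyz',p['attitude']).as_matrix()
    Xc=(np.asarray(X)-p['position'])@R
    return cv2.projectPoints(Xc.reshape(-1,1,3),np.zeros(3),np.zeros(3),p['intrinsics'],np.asarray(p['dist_coeffs']))[0].reshape(-1,2)
def body(q,L):
    c,s=np.cos(q[2]),np.sin(q[2]); L=np.asarray(L,float)
    return np.c_[q[0]+c*L[:,0]-s*L[:,1],q[1]+s*L[:,0]+c*L[:,1],L[:,2]]
def fit(obs,q0):
    f=lambda q: np.concatenate([(proj(p,body(q,L))-np.asarray(px)).ravel() for p,L,px in obs])
    r=least_squares(f,q0,loss='soft_l1'); return r.x,f(r.x).reshape(-1,2)
E
python3 - <<'E'
from h import *
ps=viewer.camera('scene'); pt=viewer.camera('top')
print(ps['position'],pt['position'])
X,Y=.08,.045
T=np.array
c1=T([[172,75],[408,60],[460,468],[213,487],[135,535],[97,195]])/4.8+[400,180]-.4
L1=[[X,Y,.2],[X,-Y,.2],[-X,-Y,.2],[-X,Y,.2],[-X,Y,0],[X,Y,0]]
c2=T([[280,30],[436,98],[72,255],[305,570],[465,355],[155,503]])/4.2+[130,125]-.4
L2=[[-X,-Y,.2],[-X,Y,.2],[X,-Y,.2],[X,Y,0],[-X,Y,0],[X,-Y,0]]
for o in ([(pt,L1,c1)],[(ps,L2,c2)],[(pt,L1,c1),(ps,L2,c2)]):
    q,r=fit(o,[.53,-.155,.1]); print('case',q,np.degrees(q[2])); 
print(r.round(1))
c3=T([[72,125],[322,105],[347,497],[92,515],[203,297]])/4.8+[250,195]-.4
L3=[[.085,.165,.11],[.085,.055,.11],[-.085,.055,.11],[-.085,.165,.11],[0,.11,.133]]
q,r=fit([(pt,L3,c3)],[.54,.06,.1]); print('station',q,np.degrees(q[2]),r.round(1))
print(body(q,[[0,-.09,0],[0,.11,.133]]))
im=pt['image'].copy()
qc,_=fit([(pt,L1,c1),(ps,L2,c2)],[.53,-.155,.1])
def dr(p,qs,qc,n):
    im=cv2.resize(p['image'],None,fx=1,fy=1)
    for h in (0,.2):
        cv2.polylines(im,[proj(p,body(qc,[[X,Y,h],[X,-Y,h],[-X,-Y,h],[-X,Y,h]])).round().astype(int)],True,(255,0,0),1)
    for s in (1,-1):
        cv2.polylines(im,[proj(p,body(qs,[[s*.092,.045,.045],[s*.092,-.055,.045],[s*.11,-.09,.045]])).round().astype(int)],False,(0,255,0),1)
    cv2.polylines(im,[proj(p,body(qs,L3[:4])).round().astype(int)],True,(0,255,0),1)
    cv2.imwrite('pics/'+n+'.png',cv2.resize(cv2.cvtColor(im,4)[100:340,100:560] if n[0]=='s' else cv2.cvtColor(im,4)[160:330,230:530],None,fx=1.7 if n[0]=='s' else 2.6,fy=1.7 if n[0]=='s' else 2.6))
dr(ps,q,qc,'s1');dr(pt,q,qc,'t1')
E
```

```text
[1.13068427 0.33483524 0.99450656] [0.37223227 0.1120299  1.11924492]
case [ 0.53068329 -0.1592278  -0.07453965] -4.270807409395643
case [ 0.52901594 -0.15533626 -0.08443267] -4.83763563193267
case [ 0.52995785 -0.15672411 -0.0821315 ] -4.705788310165433
[[ 0.9  0.8]
 [-1.7  1.4]
 [-2.3  0.1]
 [ 1.1 -0.6]
 [-2.1  0.4]
 [-0.8  0.8]
 [-1.8  0.7]
 [-1.7 -0.2]
 [-0.2 -1.2]
 [-1.2  0.3]
 [-0.2  0.9]
 [ 0.5  0.1]]
station [ 0.54185014  0.05884829 -0.06758369] -3.872260208220792 [[-1.  -1.2]
 [ 0.6 -1. ]
 [ 1.3  0.7]
 [-1.   0.9]
 [ 0.1  0.1]]
[[ 0.53577224 -0.03094625  0.        ]
 [ 0.54927869  0.16859717  0.133     ]]
```

View pics/s1.png

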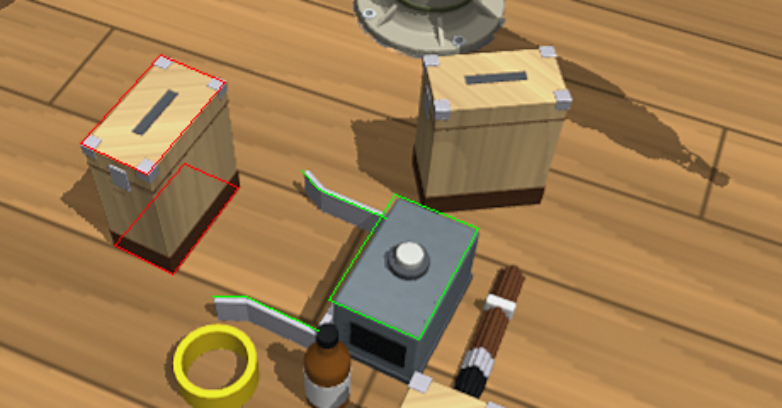

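View pics/t1.png

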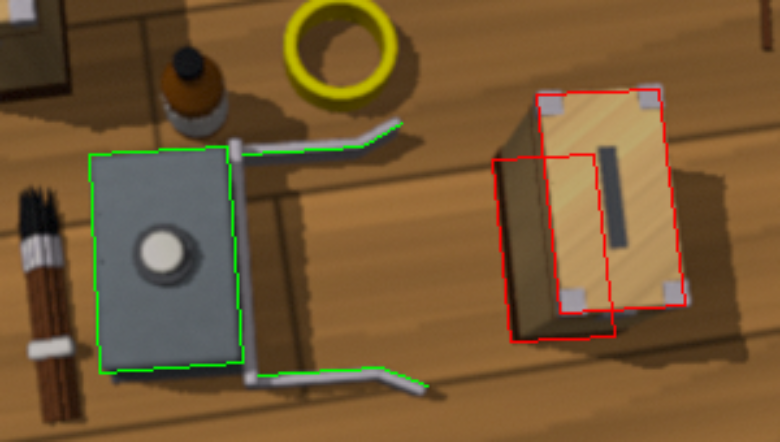

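Choice confirmed: the closed case at scene (195,195) is the farthest right of the three. Its pose is about (0.530, −0.157) with yaw −4.5°, and the station is at (0.542, 0.059) with yaw −3.9°. They're almost in line. First I'll raise the tool and yaw it to the station axes.

>>> play_rows(
  moves=[
    [[0, -0.5, 0, 0, 1, 0, 0], [0, -0.5, 0, 0, 1, 0, 0], [0, -0.5, 0, 0, 1, 0, 0], [0, -0.5, 0, 0, 1, 0, 0], [0, -0.5, 0, 0, 1, 0, 0], [0, -0.5, 0, 0, 1, 0, 0], [0, -0.5, 0, 0, 1, 0, 0], [0, -0.5, 0, 0, 1, 0, 0], [0, -0.5, 0, 0, 1, 0, 0], [0, -0.5, 0, 0, 1, 0, 0], [0, -0.5, 0, 0, 1, 0, 0], [0, -0.5, 0, 0, 1, 0, 0]],
  ],
)

```text
t: 2.6
eef_pos: [0.2047, 0.5905, 0.3518]
tool_rot: [-1.571, 0.0, 0.186]
wrist_force: [0.1, -0.2, 0.0]
opening: 0.0852
```

>>> play_rows(
  moves=[
    [[0, 0, 0, 0, 1, 0, 0], [0, 0, 0, 0, 1, 0, 0], [0, 0, 0, 0, 0.96, 0, 0], [1, 0, -1, 0, 0, 0, 0], [1, 0, -1, 0, 0, 0, 0], [1, 0, -1, 0, 0, 0, 0], [1, 0, -1, 0, 0, 0, 0], [1, 0, -1, 0, 0, 0, 0], [1, 0, -1, 0, 0, 0, 0], [1, 0, -1, 0, 0, 0, 0], [1, 0, -1, 0, 0, 0, 0], [1, 0, -1, 0, 0, 0, 0]],
  ],
)

```text
t: 3.6
eef_pos: [0.3727, 0.3974, 0.3515]
tool_rot: [-1.57, -0.0, -0.068]
wrist_force: [0.4, 0.2, 0.3]
opening: 0.0854
```

>>> play_rows(
  moves=[
    [[1, 0, -1, 0, 0, 0, 0], [1, 0, -1, 0, 0, 0, 0], [1, 0, -1, 0, 0, 0, 0], [1, 0, -1, 0, 0, 0, 0], [1, 0, -1, 0, 0, 0, 0], [0.1, 0, -1, 0, 0, 0, 0], [0.1, 0, -1, 0, 0, 0, 0], [0.1, 0, -1, 0, 0, 0, 0], [0.1, 0, -1, 0, 0, 0, 0], [0.1, 0, -1, 0, 0, 0, 0], [0.1, 0, -1, 0, 0, 0, 0], [0.1, 0, -1, 0, 0, 0, 0]],
  ],
)

```text
t: 4.6
eef_pos: [0.4692, 0.1503, 0.3514]
tool_rot: [-1.57, -0.0, -0.069]
wrist_force: [0.1, 0.1, -0.1]
opening: 0.0853
```

>>> play_rows(
  moves=[
    [[0.1, 0, -1, 0, 0, 0, 0], [0.1, 0, -1, 0, 0, 0, 0], [0.1, 0, -1, 0, 0, 0, 0], [0.1, 0, -1, 0, 0, 0, 0], [0.1, 0, -1, 0, 0, 0, 0], [0.1, 0, -1, 0, 0, 0, 0], [0.1, 0, -1, 0, 0, 0, 0], [0.1, 0, -1, 0, 0, 0, 0], [0.1, 0, -1, 0, 0, 0, 0], [0.1, 0, -1, 0, 0, 0, 0], [0.1, 0, -1, 0, 0, 0, 0], [0.1, 0, -1, 0, 0, 0, 0]],
  ],
)

```text
t: 5.6
eef_pos: [0.4767, -0.0907, 0.3515]
tool_rot: [-1.57, -0.0, -0.068]
wrist_force: [-0.0, -0.1, 0.7]
opening: 0.0855
```

>>> play_rows(
  moves=[
    [[0.22, 0, -1, 0, 0, 0, 0], [0.22, 0, -1, 0, 0, 0, 0], [0.22, 0, -1, 0, 0, 0, 0], [0.22, 0, -1, 0, 0, 0, 0], [0.22, 0, -1, 0, 0, 0, 0], [0.22, 0, -1, 0, 0, 0, 0], [0.22, 0, -1, 0, 0, 0, 0], [0.22, 0, -1, 0, 0, 0, 0], [0.22, 0, -1, 0, 0, 0, 0], [0.22, 0, -1, 0, 0, 0, 0], [0.22, 0, -1, 0, 0, 0, 0], [0.22, 0, -1, 0, 0, 0, 0]],
  ],
)

```text
t: 6.6
eef_pos: [0.5133, -0.3336, 0.3512]
tool_rot: [-1.571, 0.0, -0.068]
wrist_force: [-0.7, -0.9, -0.2]
opening: 0.0851
```

>>> play_rows(
  moves=[
    [[0, 0, 0, 1, 0, 0, 0], [0, 0, 0, 1, 0, 0, 0], [0, 0, 0, 1, 0, 0, 0], [0, 0, 0, 1, 0, 0, 0], [0, 0, 0, 1, 0, 0, 0], [0, 0, 0, 1, 0, 0, 0], [0, 0, 0, 1, 0, 0, 0], [0, 0, 0, 1, 0, 0, 0]],
  ],
)

```text
t: 7.27
eef_pos: [0.5134, -0.3336, 0.3445]
tool_rot: [-0.952, 0.012, -0.07]
wrist_force: [-0.3, -1.1, -1.4]
opening: 0.085
```

```bash
python3 - <<'E'
from h import *
s=env.read_state();print(s['eef_pos'],s['tool_rot'],s['joint_pos'].round(3))
p=viewer.camera('scene');save(p,'s2')
E
```

```text
[ 0.51339755 -0.33364715  0.34448796] [-0.95198225  0.0117769  -0.06977713] [ 0.637  0.664  0.303  0.875 -0.652  2.054  0.666]
```

View pics/s2.png

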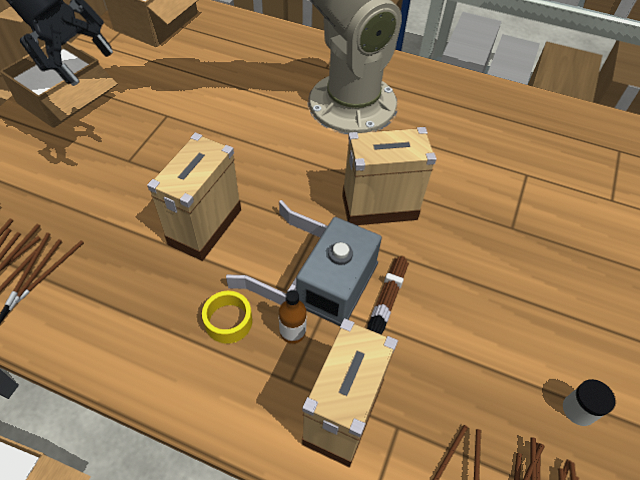

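>>> play_rows(
  moves=[
    [[0, 0, 0, -1, 0, 0, 0], [0, 0.86, -0.51, 0, 0, 0, 0], [0, 0.86, -0.51, 0, 0, 0, 0], [0, 0.86, -0.51, 0, 0, 0, 0], [0, 0.86, -0.51, 0, 0, 0, 0], [0, 0.86, -0.51, 0, 0, 0, 0], [0, 0.86, -0.51, 0, 0, 0, 0], [0, 0.86, -0.51, 0, 0, 0, 0], [0, 0.86, -0.51, 0, 0, 0, 0], [0, 0.86, -0.51, 0, 0, 0, 0]],
  ],
)

```text
t: 8.15
eef_pos: [0.5116, -0.3336, 0.165]
tool_rot: [-1.043, 0.01, -0.067]
wrist_force: [0.3, -0.0, -0.2]
opening: 0.0853
```

```bash
python3 - <<'E'
from h import *
s=env.read_state();print(s['eef_pos'],s['tool_rot'],s['joint_pos'].round(3),s['wrist_force'])
E
```

```text
[ 0.51161019 -0.33360259  0.16496466] [-1.04279803  0.01004691 -0.06743186] [ 0.561  0.672  0.321  1.229 -0.557  1.672  0.843] [ 0.3426119  -0.02279627 -0.20834119]
```

>>> play_rows(
  moves=[
    [[0, 0, 0, 1, 0, 0, 0], [0, 0, 0, 1, 0, 0, 0], [0, 0.76, -0.65, 0, 0, 0, 0], [0, 0.76, -0.65, 0, 0, 0, 0], [0, 0.76, -0.65, 0, 0, 0, 0], [0, 0.76, -0.65, 0, 0, 0, 0], [0, 0.76, -0.65, 0, 0, 0, 0], [0, 0.76, -0.65, 0, 0, 0, 0], [0, 0, 0, 0, 0, 0, 0]],
  ],
)

```text
t: 8.9
eef_pos: [0.5087, -0.3324, 0.0414]
tool_rot: [-0.865, 0.016, -0.067]
wrist_force: [0.1, 0.0, -1.0]
opening: 0.0854
```

```bash
python3 - <<'E'
from h import *
s=env.read_state();print(s['eef_pos'],s['tool_rot'],s['joint_pos'].round(3),s['wrist_force'])
for c in ['scene','top']:
    p=viewer.camera(c);save(p,c+'3')
E
```

```text
[ 0.50870632 -0.33238651  0.04140693] [-0.86459922  0.01604668 -0.0672848 ] [ 0.655  0.894  0.267  1.217 -0.658  1.641  0.966] [ 0.07194697  0.04584978 -0.99410642]
```

View pics/scene3.png

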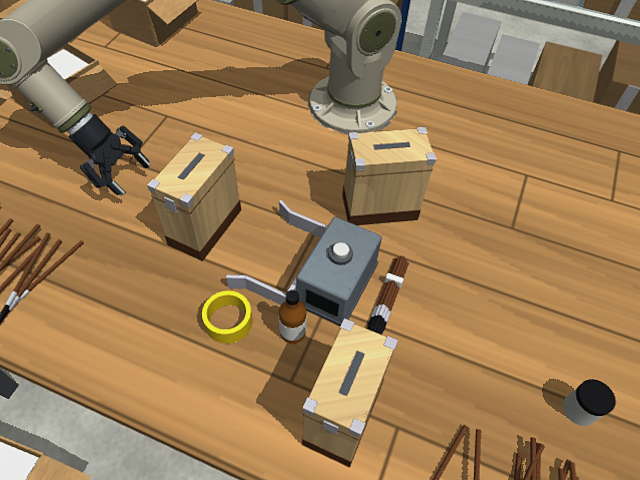

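View pics/top3.png

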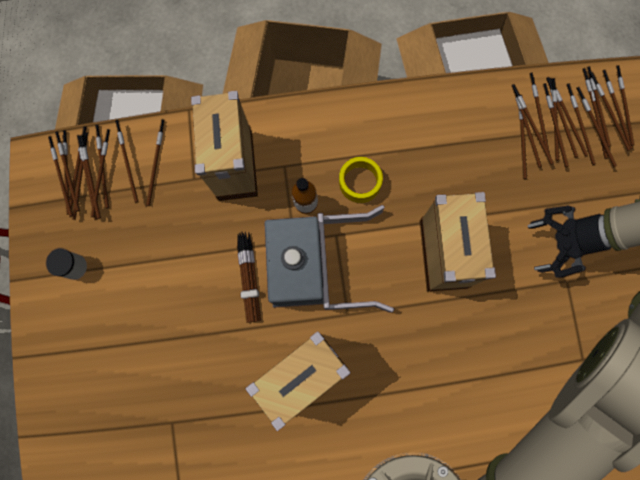

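>>> play_rows(
  moves=[
    [[0.3, 0.68, -0.58, 0, 0, 0, 0], [0, 0.65, 0.76, 0, 0, 0, 0], [0, 0.65, 0.76, 0, 0, 0, 0], [0, 0.65, 0.76, 0, 0, 0, 0], [0, 0.65, 0.76, 0, 0, 0, 0], [0, 0.32, 0.38, 0, 0, 0, 0], [0, 0, 0, 0, 0, 0, 0]],
  ],
)

```text
t: 9.58
eef_pos: [0.5239, -0.242, 0.0295]
tool_rot: [-0.866, 0.007, -0.064]
wrist_force: [0.7, -0.5, 0.5]
opening: 0.0857
```

```bash
python3 - <<'E'
from h import *
s=env.read_state();print(s['eef_pos'],s['tool_rot'],s['joint_pos'].round(3),s['wrist_force'])
E
```

```text
[ 0.52387111 -0.24203153  0.02953162] [-0.86616663  0.00746127 -0.06388478] [ 0.55   0.798  0.234  1.418 -0.685  1.498  0.942] [ 0.65799893 -0.51238492  0.46666286]
```

>>> play_rows(
  moves=[
    [[0, 0.21, 0.15, 0, 0, 0, 0], [0, 0.21, 0.15, 0, 0, 0, 0], [0, 0.21, 0.15, 0, 0, 0, 0], [0, 0.21, 0.15, 0, 0, 0, 0], [0, 0.21, 0.15, 0, 0, 0, 0], [0, 0.21, 0.15, 0, 0, 0, 0]],
  ],
)

```text
t: 10.08
eef_pos: [0.5242, -0.214, 0.0195]
tool_rot: [-0.866, 0.011, -0.068]
wrist_force: [-0.6, -0.1, 0.2]
opening: 0.0853
```

>>> play_rows(
  moves=[
    [[0, 0.16, 0.19, 0, 0, 0, 0], [0, 0.16, 0.19, 0, 0, 0, 0], [0, 0.16, 0.19, 0, 0, 0, 0]],
  ],
)

```text
t: 10.33
eef_pos: [0.5254, -0.199, 0.0199]
tool_rot: [-0.867, 0.01, -0.067]
wrist_force: [-0.3, -11.8, -1.2]
opening: 0.0851
```

```bash
python3 - <<'E'
from h import *
s=env.read_state();print(s['eef_pos'],s['tool_rot'],s['joint_pos'].round(3),s['wrist_force'])
p=viewer.camera('top');im=cv2.cvtColor(p['image'],4)[160:330,330:630];cv2.imwrite('pics/t4.png',cv2.resize(im,None,fx=2.6,fy=2.6))
E
```

```text
[ 0.52535617 -0.1990457   0.01990412] [-0.86659964  0.01031304 -0.06745541] [ 0.504  0.761  0.217  1.509 -0.702  1.427  0.928] [ -0.27408994 -11.82596817  -1.15073726]
```

View pics/t4.png

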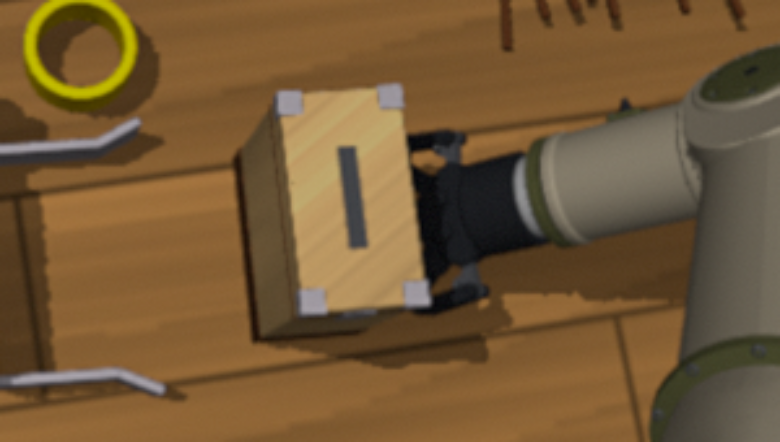

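>>> play_rows(
  moves=[
    [[0, 0.325, 0.38, 0, 0, 0, 0], [0, 0.325, 0.38, 0, 0, 0, 0], [0, 0.325, 0.38, 0, 0, 0, 0], [0, 0.325, 0.38, 0, 0, 0, 0], [0, 0.325, 0.38, 0, 0, 0, 0], [0, 0.325, 0.38, 0, 0, 0, 0]],
  ],
)

```text
t: 10.88
eef_pos: [0.5295, -0.1435, 0.0198]
tool_rot: [-0.872, 0.009, -0.072]
wrist_force: [-0.1, -11.9, 1.8]
opening: 0.0851
```

```bash
python3 - <<'E'
from h import *
s=env.read_state();print(s['eef_pos'],s['tool_rot'],s['joint_pos'].round(3),s['wrist_force'])
p=viewer.camera('top');im=cv2.cvtColor(p['image'],4)[160:330,270:570];cv2.imwrite('pics/t5.png',cv2.resize(im,None,fx=2.6,fy=2.6))
p=viewer.camera('scene');im=cv2.cvtColor(p['image'],4)[80:320,100:450];cv2.imwrite('pics/s5.png',cv2.resize(im,None,fx=2.2,fy=2.2))
E
```

```text
[ 0.52951452 -0.14348356  0.0198417 ] [-0.8724389   0.00861811 -0.07187302] [ 0.437  0.702  0.196  1.611 -0.727  1.347  0.893] [ -0.05016983 -11.88632355   1.76282069]
```

View pics/t5.png

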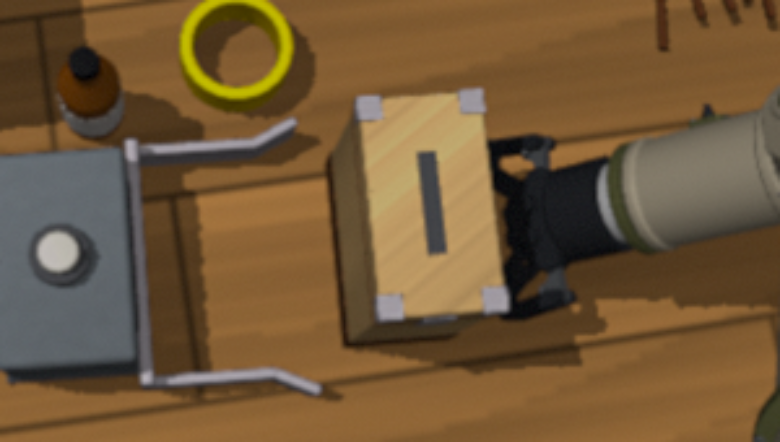

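View pics/s5.png

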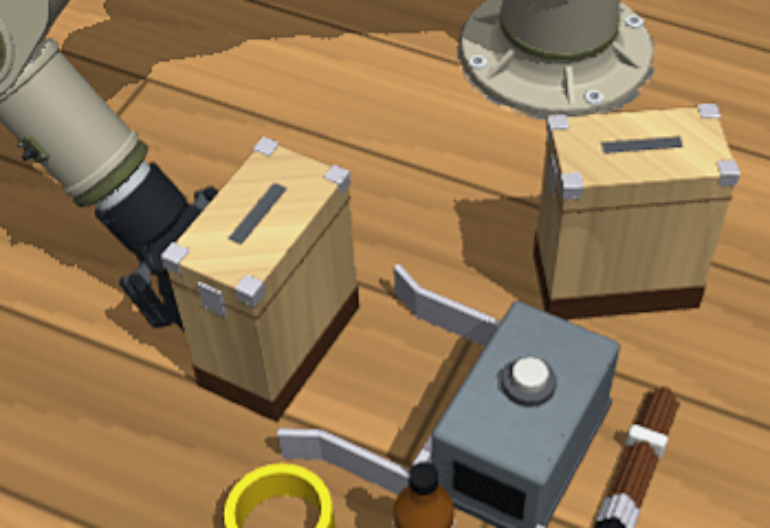

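```bash
python3 - <<'E'
from h import *
X,Y=.08,.045
p=viewer.camera('top')
px=np.array([[330,158],[345,345],[355,98],[484,90],[509,311],[377,320]])/2.6+[270,160]-.3
q,r=fit([(p,[[X,Y,0],[-X,Y,0],[X,Y,.2],[X,-Y,.2],[-X,-Y,.2],[-X,Y,.2]],px)],[.535,-.1,-.07]);print(q,np.degrees(q[2]),r.round(1))
st=np.array([.5419,.0588,-.0676]);c,s=np.cos(st[2]),np.sin(st[2]);d=q[:2]-st[:2]
print('own',c*d[0]+s*d[1],-s*d[0]+c*d[1])
E
```

```text
[ 0.53487895 -0.1039746  -0.08364781] -4.792666497272556 [[-0.8  1.6]
 [-0.7  0.3]
 [ 2.2 -0.2]
 [-0.2  0.4]
 [-0.6 -0.5]
 [ 1.5 -0.8]]
own 0.003990173939543805 -0.1628770795187016
```

>>> play_rows(
  moves=[
    [[0, 0.325, 0.38, 0, 0, 0, 0], [0, 0.325, 0.38, 0, 0, 0, 0], [0, 0.325, 0.38, 0, 0, 0, 0], [0, 0.325, 0.38, 0, 0, 0, 0], [0, 0.325, 0.38, 0, 0, 0, 0], [0, 0.325, 0.38, 0, 0, 0, 0], [0, 0.325, 0.38, 0, 0, 0, 0], [0, 0.325, 0.38, 0, 0, 0, 0], [0, 0.325, 0.38, 0, 0, 0, 0], [0, 0.325, 0.38, 0, 0, 0, 0]],
  ],
)

```text
t: 11.87
eef_pos: [0.537, -0.0439, 0.0198]
tool_rot: [-0.871, 0.008, -0.072]
wrist_force: [-1.1, -13.3, 5.3]
opening: 0.0853
```

```bash
python3 - <<'E'
from h import *
s=env.read_state();print(s['eef_pos'],s['tool_rot'],s['joint_pos'].round(3),s['wrist_force'])
p=viewer.camera('top');im=cv2.cvtColor(p['image'],4)[160:330,250:550];cv2.imwrite('pics/t6.png',cv2.resize(im,None,fx=2.6,fy=2.6))
p=viewer.camera('scene');im=cv2.cvtColor(p['image'],4)[80:320,100:450];cv2.imwrite('pics/s6.png',cv2.resize(im,None,fx=2.2,fy=2.2))
E
```

```text
[ 0.53697863 -0.04385087  0.01977831] [-0.87132721  0.00793418 -0.07245731] [ 0.319  0.624  0.144  1.746 -0.782  1.221  0.822] [ -1.13847262 -13.32035568   5.29230499]
```

View pics/t6.png

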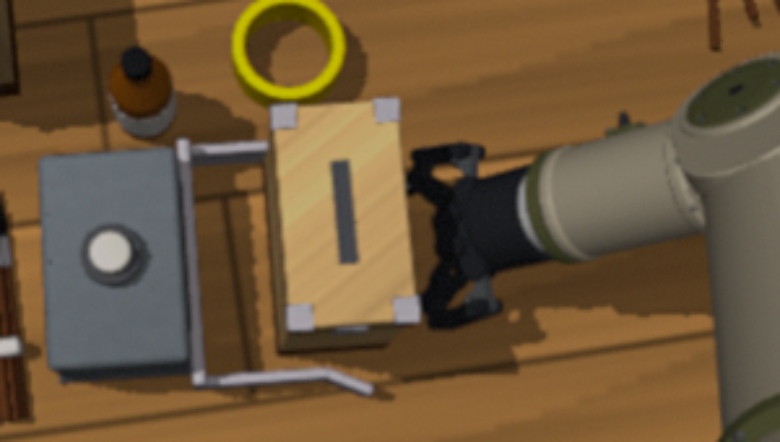

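View pics/s6.png

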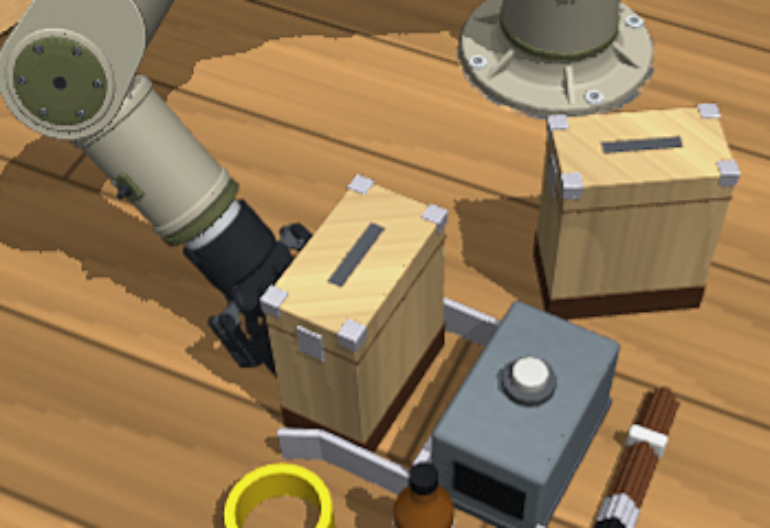

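>>> play_rows(
  moves=[
    [[0, 0.325, 0.38, 0, 0, 0, 0], [0, 0.325, 0.38, 0, 0, 0, 0], [0, 0.325, 0.38, 0, 0, 0, 0], [0, 0.325, 0.38, 0, 0, 0, 0], [0, 0.16, 0.19, 0, 0, 0, 0], [0, 0.16, 0.19, 0, 0, 0, 0]],
  ],
)

```text
t: 12.47
eef_pos: [0.5405, 0.0065, 0.0197]
tool_rot: [-0.87, 0.008, -0.072]
wrist_force: [-1.9, -13.9, 6.5]
opening: 0.0856
```

```bash
python3 - <<'E'
from h import *
s=env.read_state();print(s['eef_pos'],s['tool_rot'],s['joint_pos'].round(3),s['wrist_force'],s['wrist_torque'])
p=viewer.camera('top');im=cv2.cvtColor(p['image'],4)[180:320,260:460];cv2.imwrite('pics/t7.png',cv2.resize(im,None,fx=4,fy=4,interpolation=2))
E
```

```text
[0.54054178 0.006526   0.01970309] [-0.87047186  0.00779255 -0.07153133] [ 0.258  0.594  0.114  1.796 -0.812  1.158  0.781] [ -1.9038193  -13.91483556   6.47190538] [-1.96955121  0.24144221  0.05630968]
```

View pics/t7.png

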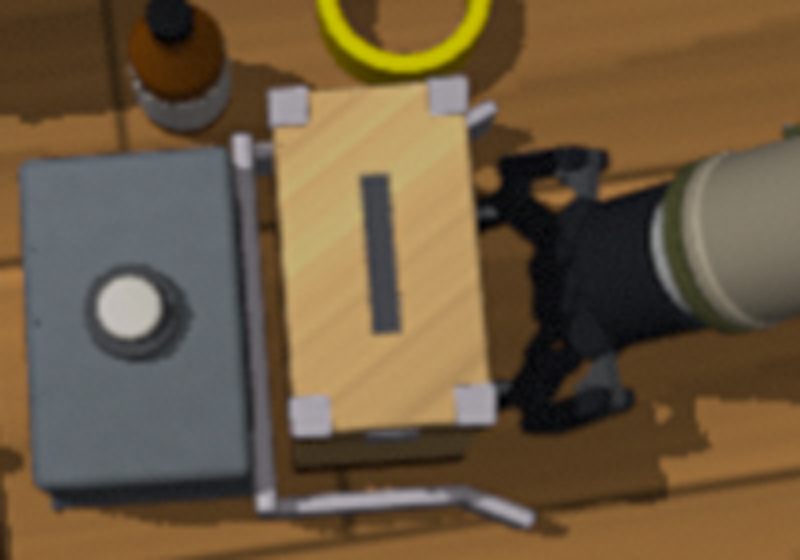

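>>> play_rows(
  moves=[
    [[0, 0.08, 0.095, 0, 0, 0, 0], [0, 0.08, 0.095, 0, 0, 0, 0], [0, 0.08, 0.095, 0, 0, 0, 0]],
  ],
)

```text
t: 12.77
eef_pos: [0.5411, 0.0129, 0.0197]
tool_rot: [-0.871, 0.008, -0.073]
wrist_force: [-1.9, -14.5, 6.1]
opening: 0.0852
```

>>> play_rows(
  moves=[
    [[0, 0.065, 0.076, 0, 0, 0, 0], [0, 0, 0, 0, 0, 0, 0]],
  ],
)

```text
t: 12.93
eef_pos: [0.5413, 0.0157, 0.0198]
tool_rot: [-0.87, 0.008, -0.072]
wrist_force: [-0.2, -10.3, 4.2]
opening: 0.0853
```

>>> play_rows(
  moves=[
    [[0, 0.065, 0.076, 0, 0, 0, 0], [0, 0, 0, 0, 0, 0, 0]],
  ],
)

```text
t: 13.1
eef_pos: [0.5415, 0.0174, 0.0197]
tool_rot: [-0.871, 0.008, -0.072]
wrist_force: [-0.4, -12.0, 4.8]
opening: 0.0855
```

>>> play_rows(
  moves=[
    [[0, 0.065, 0.076, 0, 0, 0, 0], [0, 0, 0, 0, 0, 0, 0]],
  ],
)

```text
t: 13.27
eef_pos: [0.5417, 0.0179, 0.0197]
tool_rot: [-0.872, 0.007, -0.073]
wrist_force: [-1.5, -17.3, 6.8]
opening: 0.0856
```

>>> play_rows(
  moves=[
    [[0, 0.065, 0.076, 0, 0, 0, 0], [0, 0, 0, 0, 0, 0, 0]],
  ],
)

```text
t: 13.43
eef_pos: [0.5417, 0.018, 0.0197]
tool_rot: [-0.874, 0.007, -0.075]
wrist_force: [-4.8, -23.2, 10.4]
opening: 0.0851
```

```bash
python3 - <<'E'
from h import *
s=env.read_state();print(s['eef_pos'],s['wrist_force'],s['wrist_torque'])
p=viewer.camera('top');im=cv2.cvtColor(p['image'],4)[180:320,260:460];cv2.imwrite('pics/t8.png',cv2.resize(im,None,fx=4,fy=4,interpolation=2))
p=viewer.camera('scene');im=cv2.cvtColor(p['image'],4)[150:330,200:400];cv2.imwrite('pics/s8.png',cv2.resize(im,None,fx=3.3,fy=3.3,interpolation=2))
E
```

```text
[0.54174528 0.01796194 0.01967626] [ -4.81837596 -23.20597582  10.43325881] [-2.72051134  0.81669998  0.91312053]
```

View pics/t8.png

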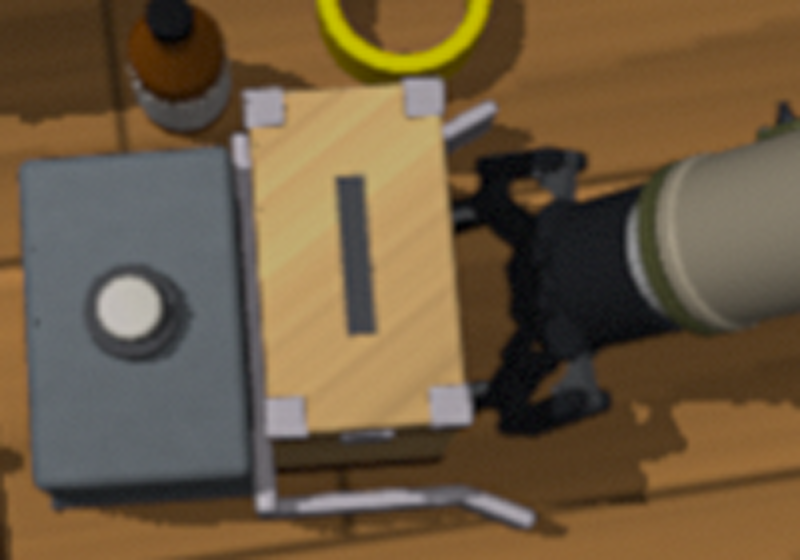

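View pics/s8.png

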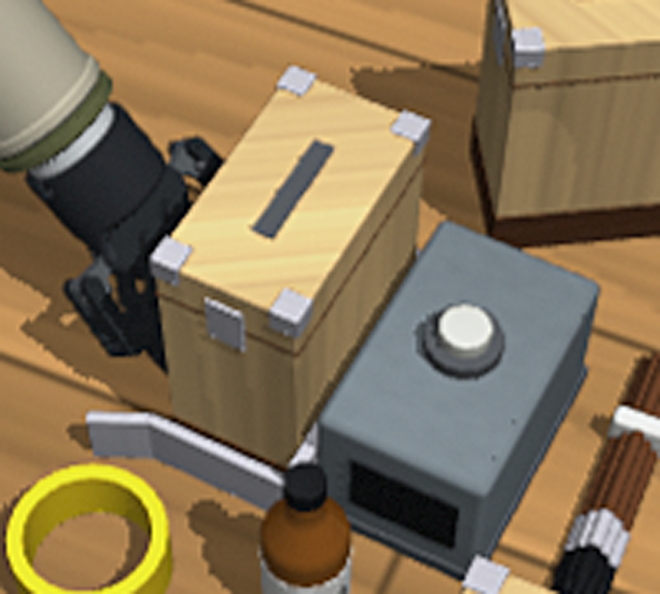

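>>> play_rows(
  moves=[
    [[0, 0.065, 0.076, 0, 0, 0, 0], [0, 0, 0, 0, 0, 0, 0]],
  ],
)

```text
t: 13.7
eef_pos: [0.5418, 0.018, 0.0195]
tool_rot: [-0.876, 0.007, -0.076]
wrist_force: [-7.7, -29.5, 14.3]
opening: 0.0855
```

>>> play_rows(
  moves=[
    [[0, 0.065, 0.076, 0, 0, 0, 0], [0, 0, 0, 0, 0, 0, 0]],
  ],
)

```text
t: 13.87
eef_pos: [0.5419, 0.0181, 0.0195]
tool_rot: [-0.878, 0.006, -0.078]
wrist_force: [-9.3, -35.5, 17.6]
opening: 0.0853
```

>>> play_rows(
  moves=[
    [[0, -0.16, -0.19, 0, 0, 0, 0], [0, -0.32, -0.38, 0, 0, 0, 0], [0, -0.65, -0.76, 0, 0, 0, 0], [0, -0.65, -0.76, 0, 0, 0, 0], [0, -0.65, -0.76, 0, 0, 0, 0], [0, -0.65, -0.76, 0, 0, 0, 0], [0, -0.65, -0.76, 0, 0, 0, 0], [0, -0.65, -0.76, 0, 0, 0, 0], [0, -0.65, -0.76, 0, 0, 0, 0], [0, 0, 0, 0, 0, 0, 0]],
  ],
)

```text
t: 14.7
eef_pos: [0.5295, -0.1297, 0.0191]
tool_rot: [-0.869, 0.011, -0.072]
wrist_force: [-0.1, -0.6, -0.0]
opening: 0.0855
```

```bash
python3 - <<'E'
from h import *
s=env.read_state();print(s['eef_pos'],s['tool_rot'],s['wrist_force'],s['joint_pos'].round(2))
p=viewer.camera('top');im=cv2.cvtColor(p['image'],4)[180:320,260:460];cv2.imwrite('pics/t9.png',cv2.resize(im,None,fx=4,fy=4,interpolation=2))
for d in viewer.landmark_of(p,'case')+viewer.landmark_of(p,'button_top'): print(d)
p=viewer.camera('scene');im=cv2.cvtColor(p['image'],4)[150:330,200:400];cv2.imwrite('pics/s9.png',cv2.resize(im,None,fx=3.3,fy=3.3,interpolation=2))
for d in viewer.landmark_of(p,'case')+viewer.landmark_of(p,'button_top'): print(d)
E
```

```text
[ 0.5295235  -0.12969012  0.01913237] [-0.86866494  0.01125828 -0.07178959] [-0.12803404 -0.6179939  -0.0331599 ] [ 0.42  0.69  0.19  1.63 -0.73  1.33  0.89]
{'location': [0.8041, 0.2782, 0.0012], 'conf': 0.78}
{'location': [0.5516, 0.1712, 0.1348], 'conf': 0.5}
{'location': [0.5523, 0.0598, 0.0039], 'conf': 0.87}
{'location': [0.3185, 0.1814, 0.0002], 'conf': 0.71}
{'location': [0.5499, 0.1704, 0.1312], 'conf': 0.79}
```

View pics/t9.png

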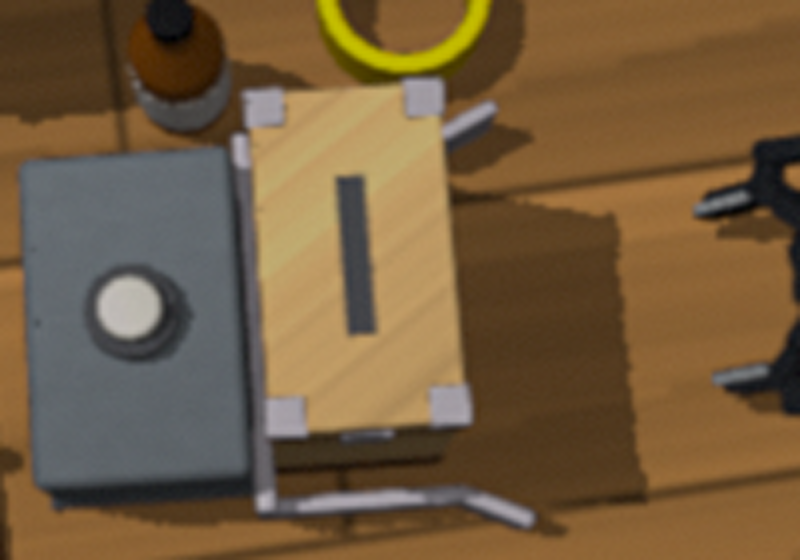

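View pics/s9.png

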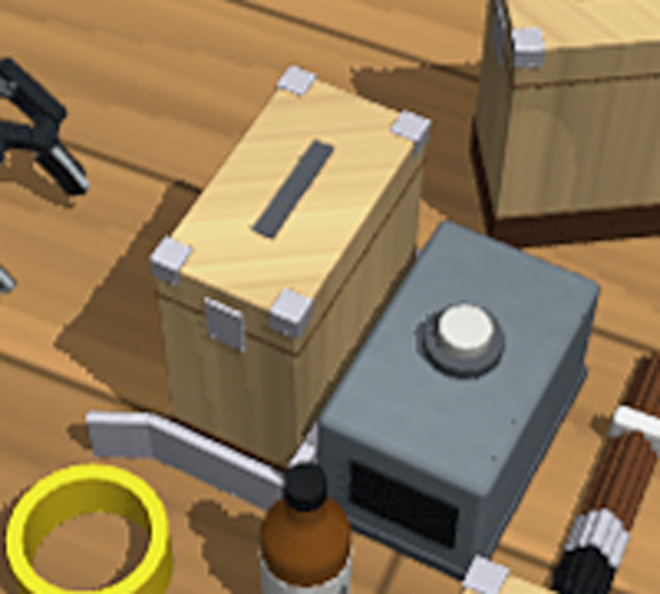

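```bash
python3 - <<'E'
from h import *
p=viewer.camera('top');X,Y=.08,.045
o=lambda a,f,b: np.array(a)/f+b-.4
q,r=fit([(p,[[X,Y,.2],[X,-Y,.2],[-X,-Y,.2],[-X,Y,.2]],o([[244,91],[443,78],[472,424],[268,438]],4,[260,180]))],[.54,.06,-.07]);print(q,np.degrees(q[2]),r.round(1))
s,r=fit([(p,[[.085,.165,.11],[.085,.055,.11],[-.085,.055,.11],[-.085,.165,.11],[0,.11,.133]],o([[20,160],[226,148],[250,480],[38,490],[130,307]],4,[260,180]))],[.54,.06,-.07]);print(s,np.degrees(s[2]),r.round(1))
E
```

```text
[ 0.54689922  0.05828043 -0.07426571] -4.255111571046792 [[ 1.   0.7]
 [-0.8  0.8]
 [-0.8 -0.6]
 [ 0.6 -0.7]]
[ 0.54036539  0.05889602 -0.07722273] -4.424536588901072 [[-0.6 -0.2]
 [ 1.7 -0.7]
 [ 0.8 -0.3]
 [-1.7  0.7]
 [-0.1  0.5]]
```

>>> play_rows(
  moves=[
    [[0, -0.76, 0.65, 0, 0, 0, 1], [0, -0.76, 0.65, 0, 0, 0, 1], [0, -0.76, 0.65, 0, 0, 0, 1], [0, -0.76, 0.65, 0, 0, 0, 1], [0, 0, 0, -1, 0, 0, 1], [0, 0, 0, -1, 0, 0, 1], [0, 0, 0, -1, 0, 0, 1], [0, 0, 0, -1, 0, 0, 1], [0, 0, 0, -1, 0, 0, 1], [0, 0, 0, -1, 0, 0, 1], [0, 0, 0, -1, 0, 0, 1], [0, 0, 0, -1, 0, 0, 1]],
  ],
)

```text
t: 16.05
eef_pos: [0.5316, -0.1241, 0.1006]
tool_rot: [-1.568, 0.008, -0.066]
wrist_force: [0.2, -0.2, -0.7]
opening: -0.0
```

>>> play_rows(
  moves=[
    [[0, -1, 0, 0, 0, 0, 1], [0, -1, 0, 0, 0, 0, 1], [0, -1, 0, 0, 0, 0, 1], [0, -1, 0, 0, 0, 0, 1], [0, -1, 0, 0, 0, 0, 1], [0, -1, 0, 0, 0, 0, 1], [0, -1, 0, 0, 0, 0, 1], [0, -1, 0, 0, 0, 0, 1], [0, -1, 0, 0, 0, 0, 1], [0, -1, 0, 0, 0, 0, 1], [0, -1, 0, 0, 0, 0, 1], [0, 0, 0, 0, 0, 0, 1]],
  ],
)

```text
t: 17.05
eef_pos: [0.5345, -0.126, 0.324]
tool_rot: [-1.564, 0.004, -0.066]
wrist_force: [0.3, -0.4, 0.8]
opening: -0.0
```

>>> play_rows(
  moves=[
    [[-0.2, 0, 0.99, 0, 0, 0, 1], [0, 0, 0.99, 0, 0, 0, 1], [0, 0, 0.99, 0, 0, 0, 1], [0, 0, 0.99, 0, 0, 0, 1], [0, 0, 0.99, 0, 0, 0, 1], [0, 0, 0.99, 0, 0, 0, 1], [0, 0, 0.99, 0, 0, 0, 1], [0, 0, 0.99, 0, 0, 0, 1], [0, 0, 0.99, 0, 0, 0, 1], [0, 0, 0.99, 0, 0, 0, 1], [0, 0, 0.99, 0, 0, 0, 1], [0, 0, 0.99, 0, 0, 0, 1]],
  ],
)

```text
t: 18.05
eef_pos: [0.5447, 0.1125, 0.3208]
tool_rot: [-1.564, 0.011, -0.066]
wrist_force: [0.2, -0.1, 0.6]
opening: 0.0003
```

>>> play_rows(
  moves=[
    [[0, 0, 0.99, 0, 0, 0, 1], [0, 0, 0.99, 0, 0, 0, 1], [0, 0, 0.99, 0, 0, 0, 1], [0, 1, 0, 0, 0, 0, 1], [0, 1, 0, 0, 0, 0, 1], [0, 1, 0, 0, 0, 0, 1], [0, 1, 0, 0, 0, 0, 1], [0, 1, 0, 0, 0, 0, 1], [0, 1, 0, 0, 0, 0, 1], [0, 0, 0, 0, 0, 0, 1]],
  ],
)

```text
t: 18.88
eef_pos: [0.5452, 0.171, 0.1969]
tool_rot: [-1.567, 0.018, -0.066]
wrist_force: [-1.2, 0.3, 0.2]
opening: -0.0001
```

```bash
python3 - <<'E'
from h import *
s=env.read_state();print(s['eef_pos'],s['tool_rot'],s['wrist_force'],s['joint_pos'].round(2))
p=viewer.camera('scene');save(p,'s10')
p=viewer.camera('wrist');save(p,'w10')
E
```

```text
[0.5451929  0.17095032 0.19691519] [-1.56727575  0.01755271 -0.06602621] [-1.23313056  0.25595572  0.20453589] [-0.46  0.3   0.13  1.57 -0.05  1.3  -0.38]
```

View pics/s10.png

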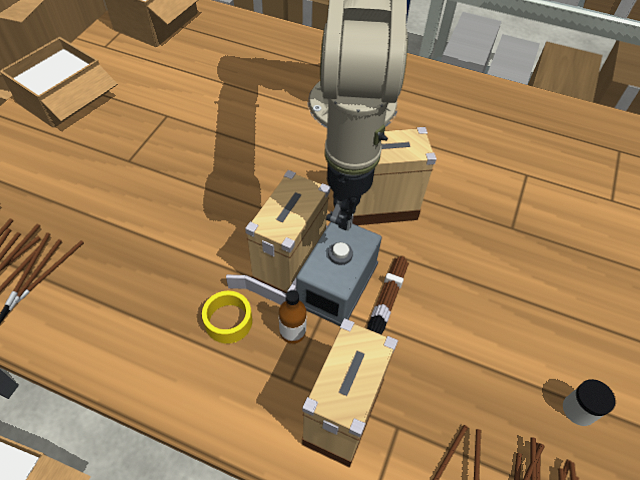

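View pics/w10.png

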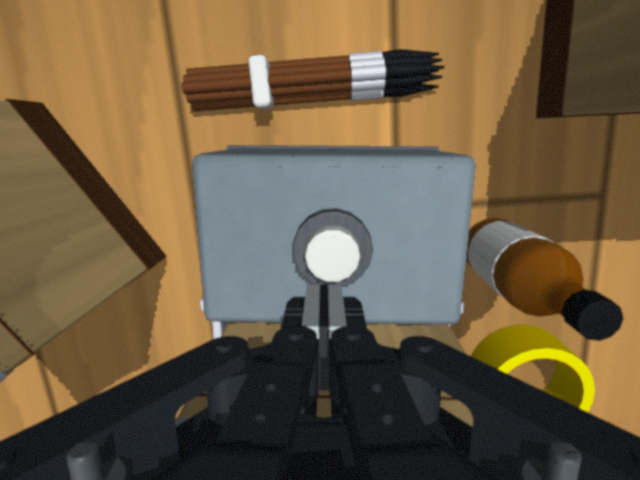

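>>> play_rows(
  moves=[
    [[0.25, 1, 0, 0, 0, 0, 1], [0.06, 1, 0, 0, 0, 0, 1], [0, 0.7, 0, 0, 0, 0, 1], [0, 0, 0, 0, 0, 0, 1]],
  ],
)

```text
t: 19.32
eef_pos: [0.5528, 0.171, 0.1461]
tool_rot: [-1.565, 0.013, -0.067]
wrist_force: [-0.8, 0.2, -0.6]
opening: -0.0005
```

```bash
python3 - <<'E'
from h import *
s=env.read_state();print(s['eef_pos'],s['tool_rot'],s['wrist_force'],s['joint_pos'].round(2))
p=viewer.camera('scene');im=cv2.cvtColor(p['image'],4)[150:330,230:430];cv2.imwrite('pics/s11.png',cv2.resize(im,None,fx=3.3,fy=3.3,interpolation=2))
print(proj(p,[s['eef_pos']]))
p=viewer.camera('wrist');save(p,'w11');print(proj(p,[s['eef_pos'],[.55,.17,.133]]))
for d in viewer.landmark_of(p,'button_top'): print(d)
E
```

```text
[0.55281173 0.17096673 0.14614852] [-1.56545096  0.01298302 -0.06687502] [-0.78122337  0.19060272 -0.59433428] [-0.45  0.35  0.13  1.62 -0.06  1.19 -0.37]
[[339.96269906 245.25281829]]
[[323.19042968 304.08866148]
 [317.24383644 293.82532018]]
{'location': [0.5479, 0.172, 0.1331], 'conf': 0.6}
```

View pics/s11.png

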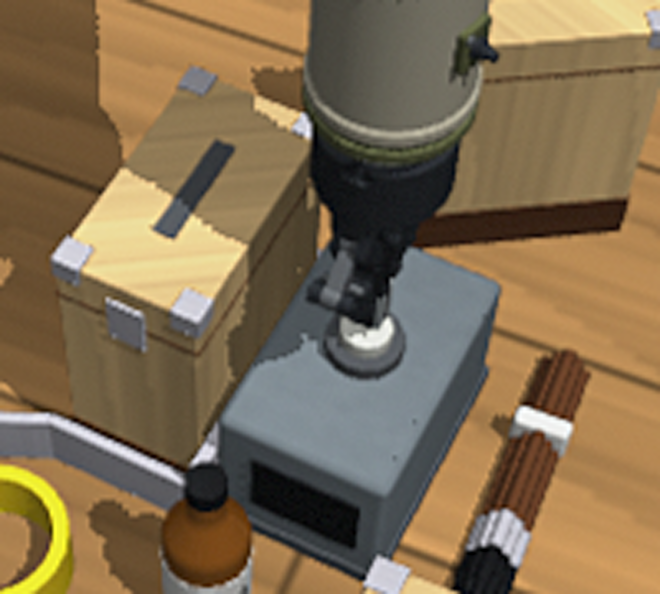

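View pics/w11.png

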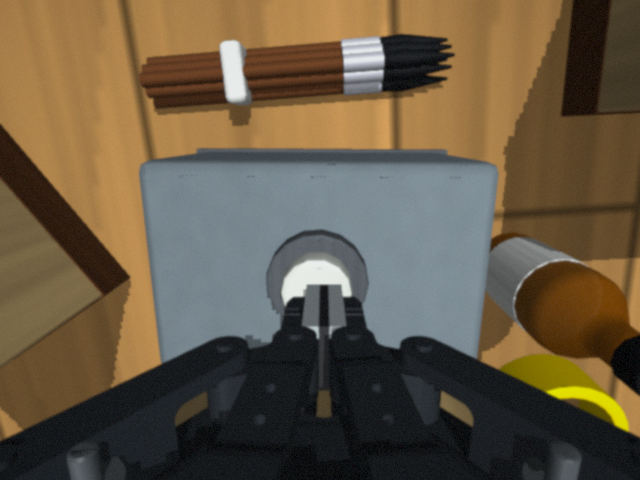

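>>> play_rows(
  moves=[
    [[-0.1, 0.4, 0, 0, 0, 0, 1], [0, 0.3, 0, 0, 0, 0, 1], [0, 0.1, 0, 0, 0, 0, 1], [0, 0.1, 0, 0, 0, 0, 1], [0, 0, 0, 0, 0, 0, 1]],
  ],
)

```text
t: 19.88
eef_pos: [0.5516, 0.1714, 0.1296]
tool_rot: [-1.564, 0.01, -0.067]
wrist_force: [-0.9, 0.4, 3.1]
opening: -0.0
```

>>> play_rows(
  moves=[
    [[0, 0.1, 0, 0, 0, 0, 1], [0, 0.1, 0, 0, 0, 0, 1], [0, 0, 0, 0, 0, 0, 1]],
  ],
)

```text
t: 20.13
eef_pos: [0.5517, 0.1714, 0.1262]
tool_rot: [-1.564, 0.01, -0.067]
wrist_force: [-1.9, 0.4, 5.1]
opening: 0.0003
```

>>> play_rows(
  moves=[
    [[0, 0.1, 0, 0, 0, 0, 1], [0, 0, 0, 0, 0, 0, 1]],
  ],
)

```text
t: 20.3
eef_pos: [0.5518, 0.1714, 0.1259]
tool_rot: [-1.563, 0.009, -0.067]
wrist_force: [-8.5, -1.8, 18.6]
opening: 0.0003
```

>>> play_rows(
  moves=[
    [[0, 0.1, 0, 0, 0, 0, 1], [0, 0, 0, 0, 0, 0, 1]],
  ],
)

```text
t: 20.47
eef_pos: [0.552, 0.1715, 0.1257]
tool_rot: [-1.563, 0.008, -0.067]
wrist_force: [-13.2, -3.5, 31.4]
opening: 0.0002
```

The button has bottomed: force jumped from 5 N to 31 N and the tip stayed at z≈0.126. Now I'll release it and clear.

>>> play_rows(
  moves=[
    [[0, -0.3, 0, 0, 0, 0, 1], [0, -0.8, 0, 0, 0, 0, 1], [0, -1, 0, 0, 0, 0, 1], [0, -1, 0, 0, 0, 0, 1], [0, -1, 0, 0, 0, 0, 1], [0, -1, 0, 0, 0, 0, 1], [0, -1, 0, 0, 0, 0, 1], [0, -1, 0, 0, 0, 0, 1], [0, -1, 0, 0, 0, 0, 1], [0, -1, 0, 0, 0, 0, 1], [0, 0, 0, 0, 0, 0, 1], [0, 0, 0, 0, 0, 0, 1]],
  ],
)

```text
t: 21.47
eef_pos: [0.5539, 0.17, 0.3044]
tool_rot: [-1.564, 0.008, -0.068]
wrist_force: [-0.2, 0.3, -1.0]
opening: -0.0001
```

```bash
python3 - <<'E'
from h import *
s=env.read_state();print(s['t'],s['eef_pos'],s['wrist_force'])
p=viewer.camera('scene');save(p,'s12')
for k in ['case','tape','bottle','bundle']:print(k,viewer.landmark_of(p,k))
E
```

```text
21.4667 [0.55392649 0.16996788 0.30438099] [-0.20894303  0.32016788 -1.02783133]
case [{'location': [0.3162, 0.1834, 0.0002], 'conf': 0.78}, {'location': [0.5478, 0.0586, 0.0031], 'conf': 0.61}, {'location': [0.6934, 0.1284, 0.0008], 'conf': 0.4}]
tape [{'location': [0.7161, 0.0056, 0.0011], 'conf': 0.87}]
bottle [{'location': [0.691, 0.1286, 0.0012], 'conf': 0.82}]
bundle [{'location': [0.5401, 0.2827, 0.0049], 'conf': 0.66}]
```

View pics/s12.png

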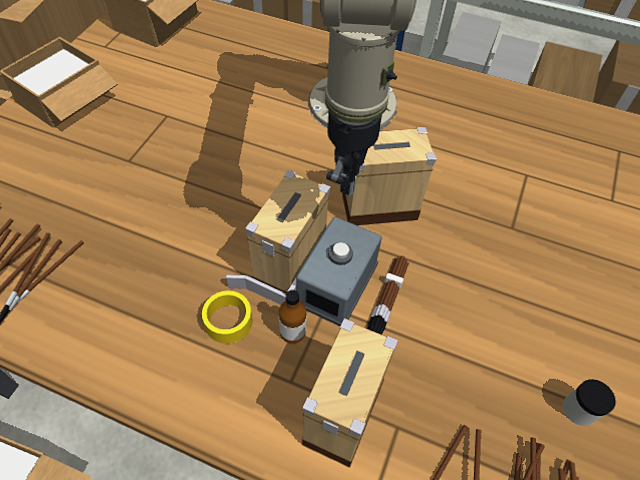

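```bash
python3 - <<'E'
from h import *
print(env.close_job())
E
```

```text
the job is handed in; nothing more can be done
None
```

The case is home against the back stop, the button has been pressed fully down and let go, and the job was handed in at about 21.6 s of the 64 s allowed.

**Push:** I took the closed case farthest to the robot's right. I pushed it with the open fingers tilted about 40° and the tip 20 mm above the bench. It stayed flat in every picture I took on the way. At the stop it didn't move further as the push rose to about 35 N along world y (about 41 N in total at the wrist). After backing off, its yaw was −4.3° against −4.4° for the labeller. Its y was 0.058 against 0.059 for fully home.

**Button:** It took about 5 N until the tip stopped at z ≈ 0.126, where the force rose sharply to 31 N. I then lifted clear, and in the last picture the button is up with the robot touching nothing.

**Other things:** The tape, bottle and bundle are within the networks' error of where they started.

**Failures and disagreements:**
- The case sits about 6 mm to one side in the dock, within the 12 mm play.
- My two estimates of the station's yaw differ by about 0.5°.
- While tilting high up, joint 6 briefly came within 0.01 rad of its limit, so I finished the tilt lower down.

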